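Run the ratchet stop of a carton holder back to its end block

ROBOT

A 6-joint arm with a two-finger parallel gripper is mounted at the origin on the work surface. World frame = base frame: x ahead of the robot, y to its left, z up, the work surface at z = 0. Lengths are in m, angles in rad, forces in N, time in s.
With the tool pointing down it reaches from about 0.25 to 0.775 m from the base axis. Payload 4 kg.
Tool frame: the origin (TCP) lies midway between the tips of the shut fingers; the grasp point (between the pads) lies bot.tcp_to_grasp behind it (bot.tcp_to_grasp is the distance from the TCP to the grasp point, in m); z points along the fingers, y is the line along which they close (so a half turn about z gives the same grasp; the last joint's range is limited). The gripper opens to 85 mm and grips with 20 to 120 N. Pads are 22 mm wide; open, the fingers measure 114 mm over their backs; the gripper's body (76 mm by 85 mm) begins 54 mm behind the grasp point. The pads swing forward as they close: fully open they stand 13 mm farther back than shut.
Start: joints at [1.213, 0.087, 1.371, -0, 1.684, -0.103], TCP at [0.139, 0.532, 0.231] pointing down, gripper open.
Joint ranges: [-3.1, 3.1], [-0.76, 2.03], [0.27, 2.55], [-1.08, 4.22], [0.17, 2.65], [-2.57, 2.57]. Speed limits (rad/s): [2.79, 2.79, 3.14, 3.14, 3.14, 3.14].

INTERFACE

Orientations are given as a unit quaternion [x, y, z, w].
In Python, from bench import bot, viewer gives the robot as it stands.
- The arm moves only by the shell command python3 -m handwheel 'ROWS'. ROWS is JSON, a list of rows, each an object with "jaw": the gripper's target within -1 to 1 (fully open at 1, half-way at 0, shut at -1); "delta_pos": the shift along the tool's x, y, z normalised to -1 to 1, where 1 is 0.3 m, a list of three; "dr": the turn, a rotation vector about the tool's x, y, z normalised to -1 to 1, where 1 is 45 degrees, a list of three. A call has 1 to 12 rows; each row is the pose to reach, as a shift and turn from the pose commanded when the call began, along the tool's axes at that moment; what a row does not reach only later rows make up. A row lasts 1/8 s, in which the tool goes at most 62.5 mm and 10.7 degrees, less where a joint would pass 70% of its speed; a pose out of reach is approached as far as the arm can. A call with a number of a shift or a turn outside -1 to 1 is refused whole. A call with a gripper value outside its range is refused whole. The fingers move at their own pace and stop on an object; the grip force is fixed at half the most. Time passes only in rows, so rows that repeat a pose let the fingers close. It gives the time, the measured TCP pose, the force, the opening and the grip force at its end, in the units of the state.
- bot.sense(): the state, without advancing time (a new reading comes with each control period).
- viewer.capture(name): name is "scene" or "top" or "wrist"; returns a dict with "image" (400x640x3 uint8, red, green, blue), "z_map" (400x640 float32, m along the optical axis (not along the pixel's ray), 0 where there is no reading), "K" (3x3 intrinsics, pixels), "extrinsics" (4x4, takes a point from camera to world coordinates). Camera axes: x right, y up, looking along -z (the intrinsics and any distortion apply to the point x, -y, -z); pixel columns grow to the right and rows downward; lengths in m; the calibration is good to about 2 mm. A picture is of the moment at which its call begins.
- bot.close_job(): hands the job in; it is judged then, once.
The state is a dict: "time_s": time; "joint_pos": joint angles; "qd": joint speeds; "joint_efforts": joint torques, N m; "tool_pos": TCP position; "eef_rot": TCP orientation; "contact_force": force on the tool from outside, world axes, zero at the start; "wrist_torque": the same for the moment, N m; "grip_width": finger opening in m; "grip_force": force on a finger pad.
Only numpy, scipy, OpenCV 4.12 (cv2) and the standard library are available. Lean on these libraries where they do the work, as an engineer would, in place of code of your own. Each camera call takes 0.05 s, during which the arm holds its last target. There are 200 camera calls.

TASK

The ratchet stop on the carton holder stands close to the bundle of flat cartons, so the next bundle does not fit. With a fingertip press down the release pad on the sliding stop and, keeping it pressed, push the stop back along its bar, away from the cartons, until it is fully home against the end block; then let the pad spring up again. Nothing is to be picked up: leave the bundle and the other things on the bench standing where they are.

Things in the scene. Friction and masses are not known exactly. Their poses are not given: they have to be found in the camera images.
- holder: Carton holder fixed to the bench: wooden deck 132 mm wide (x), 340 mm long (y), its top 34 mm above the bench, a toothed steel bar along its middle. Origin: centre of the underside; z up. Grey fixed end plate at its -y end (90 mm tall above the deck), low dark end block at its +y end (22 mm tall). The stop slides along +y, level, away from the bundle to the end block.
- stop (a joint): Position of the sliding stop along the bar in m, growing along the holder's +y: 0 nearest the cartons, 0.150 fully home (hard end); 0 to 0.065 at the start. Slides with under 1 N of friction when released. With the pad up a ratchet (10 mm pitch) locks it against motion towards the end block. If the pad is let go between notches, its spring drives the stop up to 10 mm to a notch.
- release (a joint): How far the release pad is pressed down in m: 0 up, 0.010 fully down on its hard stop. A spring lifts it with 4 N at the top, 8 N at the bottom. The stop is free to slide while the pad is at least 0.005 down.
- pad_top (a point): Centre of the upper face of the release pad, a black ribbed plate 50 mm wide (holder x), 54 mm long (holder y), 80 mm above the bench when up; it rides with the stop. It lies between the stop's upright face plate (29 mm away towards -y, 100 mm wide, rising 39 mm above the pad) and its upright fence (29 mm away towards +y, rising 26 mm above the pad). The gap is open above and to both sides.
- stop_fence (a point): On the stop's back fence (grey, upright, 60 mm wide, 8 mm thick): middle of the width of the face that looks at the pad, 14 mm above the pad when that is up. A fingertip standing on the pad can push the stop here, along the holder's +y.
- bundle: Strapped bundle of flattened cartons, 110 x 40 x 100 mm (holder x, y, z), 0.3 kg, standing loose on the deck between end plate and stop; origin at the centre of its underside. Leave it standing there.
- tape_roll: Roll of packing tape lying flat, 90 mm diameter, 48 mm tall, loose on the bench beside the holder; origin at the centre of its underside. Leave alone.
- small_carton: Small closed carton, 75 x 60 x 55 mm, loose on the bench beside the holder; origin at the centre of its underside. Leave alone.
- parts_bin: Small white open bin with hardware, 80 x 62 x 45 mm, loose on the bench beside the holder; origin at the centre of its underside. Leave alone.
Things that resemble listed ones, but are neither listed nor needed, are in the scene too. What is shaped like the bundle but pink or purple is not meant.

How it is judged:
By the outcome, as a careful person would: the job done as asked, in the order asked, and still so for the second after the job is handed in, with the robot touching nothing.
It also fails if it takes over 32 s, if anything falls off the work surface, if the arm or the gripper's body presses on something with over 40 N, if the wrist force passes 120 N, or if a joint passes its speed limit or range.

## Working session

There is one attempt and no reset: what is moved stays moved. The work goes in short steps, Python scripts to look and compute and a shell command to move; the robot and the scene stay as the last step left them, time stands still between calls to the robot, and variables do not carry over. Pictures are saved under pics/ and viewed, at most 10 in all, crops included, and the job is handed in when it is done.

```bash
mkdir -p pics
python3 - <<'E'
from bench import bot, viewer
import cv2, numpy as np
s=bot.sense(); print(s['tool_pos'],s['eef_rot'],s['grip_width'],bot.tcp_to_grasp)
for n in ("scene","top"):
    c=viewer.capture(n); np.savez('pics/'+n,**c); cv2.imwrite(f'pics/{n}.png',c['image'][:,:,::-1]); print(n,c['extrinsics'].round(3).tolist(),(c['z_map']>0).mean())
E
```

```text
[0.13847364 0.53176793 0.23011165] [ 1.27048317e-01  9.91895897e-01 -1.09455963e-03 -2.38165744e-04] 0.08529393638033654 0.0187
scene [[-0.554, -0.571, 0.605, 0.989], [0.832, -0.38, 0.403, 0.255], [-0.0, 0.727, 0.686, 0.552], [0.0, 0.0, 0.0, 1.0]] 0.99594921875
top [[0.012, 0.98, -0.201, 0.433], [-1.0, 0.012, -0.0, -0.028], [0.002, 0.201, 0.98, 0.951], [0.0, 0.0, 0.0, 1.0]] 0.99617578125
```

View pics/top.png

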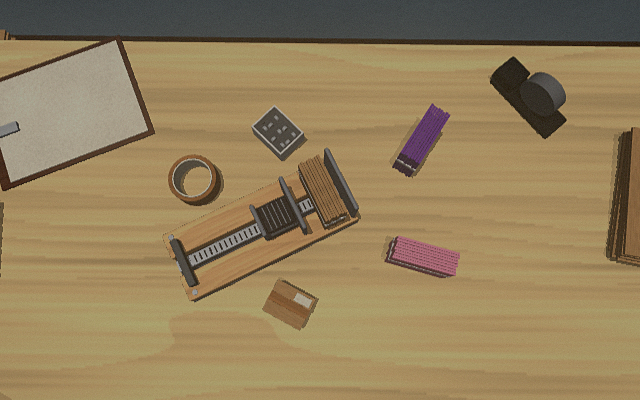

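View pics/scene.png

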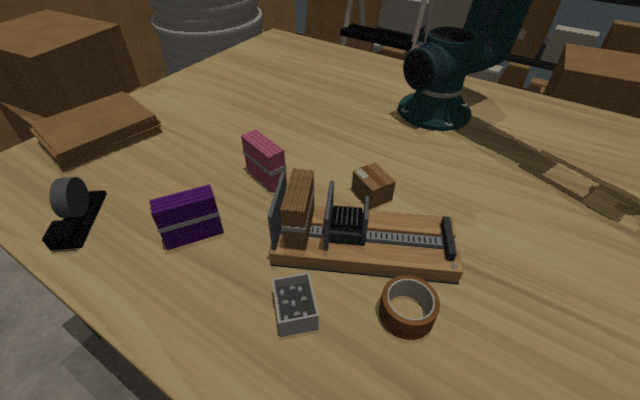

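The top view shows the holder with its end plate at (340,182), end block at (183,260), bundle at (323,190), face plate at (293,205) and black ribbed pad at (277,215). The fence is at about (258,223). Dark objects that could be mistaken for the pad are the end block (183,260), the black device (527,95) and the bin (278,132). The pad on the bar, between the two uprights, is the one that fits.

```bash
cat > h.py <<'E'
import numpy as np, cv2
def cloud(c):
    K,E=c['K'],c['extrinsics']; z=c['z_map']; v,u=np.indices(z.shape)
    p=np.stack([(u-K[0,2])/K[0,0]*z,-(v-K[1,2])/K[1,1]*z,-z,np.ones_like(z)],-1)
    return (p@E.T)[...,:3]
E
python3 - <<'E'
from h import *
c=dict(np.load('pics/top.npz')); P=cloud(c); im=c['image'].astype(int)
v,u=np.indices(P.shape[:2])
roi=(u>160)&(u<362)&(v>145)&(v<302)
print('bench z',np.median(P[300:,400:,2]))
deck=roi&(abs(P[...,2]-.034)<.006)
deck=cv2.morphologyEx(deck.astype(np.uint8),cv2.MORPH_OPEN,np.ones((3,3)))
n,l,st,_=cv2.connectedComponentsWithStats(deck); k=1+st[1:,4].argmax(); 
# whole holder footprint: everything over 25mm in the largest connected blob
m=(roi&(P[...,2]>.026)).astype(np.uint8); n,l2,st2,_=cv2.connectedComponentsWithStats(m)
k2=l2[215,277]
D=P[(deck>0)&(l2==k2)][:,:2]; r=cv2.minAreaRect((D*1000).astype(np.float32)); print('deck rect mm',r, cv2.boxPoints(r).round().tolist())
box=cv2.boxPoints(r); e=[box[1]-box[0],box[2]-box[1]]; a=max(e,key=np.linalg.norm); a/=np.linalg.norm(a)
blk,plate=P[260,183,:2],P[182,340,:2]
if a@(blk-plate)<0:a=-a
print('axis +y',a,np.degrees(np.arctan2(a[1],a[0])))
C=np.array(r[0])/1000; b=np.array([a[1],-a[0]])  # holder x
Q=P[l2==k2]; q=np.c_[(Q[:,:2]-C)@b,(Q[:,:2]-C)@a,Q[:,2]]; rgb=im[l2==k2]
# profile near the middle
for y in np.arange(-.18,.185,.006):
    s=q[(abs(q[:,1]-y)<.003)&(abs(q[:,0])<.015)]
    if len(s): print(f'{y:.3f} {np.median(s[:,2]):.3f} {s[:,2].max():.3f}',end=' | ')
pad=(abs(q[:,2]-.079)<.006)&(rgb.max(1)<75); 
print('\npad n',pad.sum(),np.median(q[pad],0),np.percentile(q[pad],[3,97],axis=0).round(4).tolist(),'world',np.median(Q[pad],0))
fr=(abs(q[:,2]-.106)<.004)&(q[:,1]>-.05); print('fence top',np.median(q[fr],0),np.percentile(q[fr],[5,95],axis=0).round(4).tolist())
fr=(abs(q[:,2]-.119)<.004); print('faceplate top',np.median(q[fr],0),np.percentile(q[fr],[5,95],axis=0).round(4).tolist())
np.savez('pose',C=C,a=a,b=b)
cv2.imwrite('pics/crop.png',cv2.resize(c['image'][140:310,155:370,::-1],None,fx=3,fy=3,interpolation=2))
E
```

```text
bench z -0.00013696647387495542
deck rect mm ((565.5492553710938, 73.62127685546875), (132.63035583496094, 339.8294372558594), 26.78415298461914) [[430.0, 195.0], [583.0, -108.0], [701.0, -48.0], [548.0, 255.0]]
axis +y [-0.45063064  0.89271045] 116.78415
-0.168 0.122 0.126 | -0.162 0.123 0.127 | -0.156 0.083 0.125 | -0.144 0.134 0.137 | -0.138 0.133 0.138 | -0.132 0.133 0.137 | -0.126 0.133 0.136 | -0.120 0.133 0.137 | -0.114 0.133 0.138 | -0.108 0.132 0.136 | -0.102 0.061 0.131 | -0.096 0.033 0.036 | -0.090 0.034 0.039 | -0.084 0.034 0.038 | -0.078 0.034 0.039 | -0.072 0.119 0.124 | -0.066 0.114 0.123 | -0.060 0.080 0.084 | -0.054 0.080 0.083 | -0.048 0.080 0.083 | -0.042 0.080 0.083 | -0.036 0.080 0.083 | -0.030 0.080 0.083 | -0.024 0.080 0.084 | -0.018 0.080 0.084 | -0.012 0.079 0.083 | -0.006 0.106 0.109 | 0.000 0.106 0.109 | 0.006 0.033 0.037 | 0.012 0.034 0.037 | 0.018 0.034 0.037 | 0.024 0.033 0.037 | 0.030 0.034 0.037 | 0.036 0.034 0.037 | 0.042 0.033 0.038 | 0.048 0.034 0.036 | 0.054 0.034 0.037 | 0.060 0.034 0.039 | 0.066 0.034 0.037 | 0.072 0.034 0.037 | 0.078 0.034 0.037 | 0.084 0.033 0.037 | 0.090 0.034 0.039 | 0.096 0.034 0.037 | 0.102 0.034 0.037 | 0.108 0.034 0.036 | 0.114 0.033 0.037 | 0.120 0.034 0.038 | 0.126 0.034 0.038 | 0.132 0.035 0.037 | 0.138 0.034 0.036 | 0.144 0.052 0.059 | 0.150 0.056 0.059 | 0.156 0.056 0.058 | 0.162 0.034 0.036 | 
pad n 804 [-0.00117959 -0.03984799  0.07971388] [[-0.0311, -0.1585, 0.0757], [0.0241, -0.0109, 0.0831]] world [0.5835693  0.0377297  0.07971388]
fence top [-0.00100075 -0.00392374  0.10627579] [[-0.0269, -0.0073, 0.1035], [0.0263, -0.0002, 0.1086]]
faceplate top [-0.00405851 -0.07261229  0.11975624] [[-0.0555, -0.1649, 0.1164], [0.0465, -0.0663, 0.1226]]
```

View pics/crop.png

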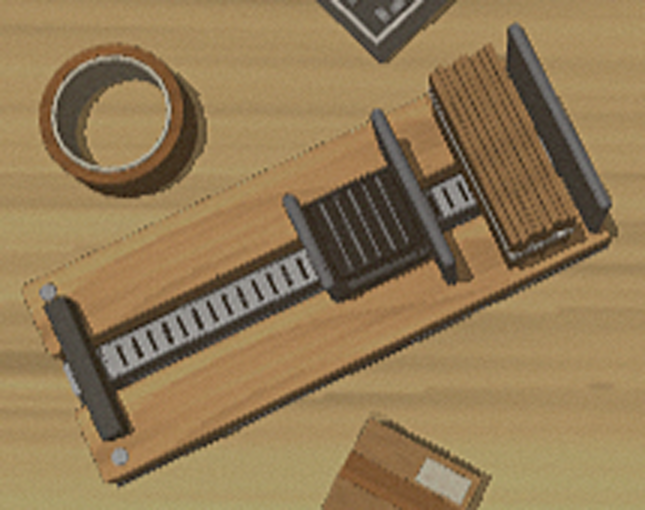

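The crop confirms the choice: the ribbed pad lies between the tall face plate and the lower fence, on the bar, clear of the brown bundle. The sizes agree: deck 133x340 mm, pad at 0.080 m, fence at 0.106 m and face plate at 0.119 m. The fence face is at holder y = -0.008.

I'll turn the tool so its x lies along holder +y, then approach over the pad.

```bash
cat > goto.py <<'E'
import sys; from h import *
from bench import bot
from scipy.spatial.transform import Rotation as R
d=np.load('pose.npz'); C,a,b=d['C'],d['a'],d['b']
def plan(hx,hy,z):
    s=bot.sense(); r=R.from_quat(s['eef_rot']); p=np.array(s['tool_pos'])
    T=np.r_[C+hx*b+hy*a,z]; X=np.r_[a,0]; Z=np.array([0,0,-1.]); g=R.from_matrix(np.c_[X,np.cross(Z,X),Z])
    print('target',T.round(4),'holder now',((p[:2]-C)@b).round(4),((p[:2]-C)@a).round(4),p[2].round(4))
    print('delta_pos',(r.inv().apply(T-p)/.3).round(3),'dr',((r.inv()*g).as_rotvec()/(np.pi/4)).round(3),'F',np.round(s['contact_force'],1),'holder+y F',round(float(np.array(s['contact_force'])[:2]@a),1),'t',s['time_s'])
if __name__=='__main__': plan(*map(float,sys.argv[1:4]))
E
python3 goto.py 0 -0.032 0.18
```

```text
target [0.58   0.0451 0.18  ] holder now -0.1748 0.6015 0.2302
delta_pos [-1.833 -1.199  0.169] dr [-3.00e-03  1.00e-03  1.08e+00] F [-0.2  0.5  0.5] holder+y F 0.6 t 0.1
```

```bash
python3 -m handwheel '[{"jaw":-1,"delta_pos":[-0.95,-0.62,0],"dr":[0,0,0.9]},{"jaw":-1,"delta_pos":[-0.95,-0.62,0],"dr":[0,0,0.9]},{"jaw":-1,"delta_pos":[-0.95,-0.62,0],"dr":[0,0,0.9]},{"jaw":-1,"delta_pos":[-0.95,-0.62,0],"dr":[0,0,0.9]},{"jaw":-1,"delta_pos":[-0.95,-0.62,0],"dr":[0,0,0.9]},{"jaw":-1,"delta_pos":[-0.95,-0.62,0],"dr":[0,0,0.9]},{"jaw":-1,"delta_pos":[-0.95,-0.62,0],"dr":[0,0,0.9]}]'; python3 goto.py 0 -0.032 0.18
```

```text
time_s: 0.98
tool_pos: [0.3684, 0.2789, 0.2307]
eef_rot: [0.464, 0.886, -0.0, -0.0]
contact_force: [-0.3, 0.3, 0.1]
grip_width: 0.0003
grip_force: 0.0
target [0.58   0.0451 0.18  ] holder now -0.0835 0.2721 0.2307
delta_pos [-1.042  0.137  0.169] dr [-0.001  0.     0.175] F [-0.3  0.3  0.1] holder+y F 0.4 t 0.975
```

```bash
python3 -m handwheel '[{"jaw":-1,"delta_pos":[-1,0.137,0.1],"dr":[0,0,0.175]},{"jaw":-1,"delta_pos":[-1,0.137,0.1],"dr":[0,0,0.175]},{"jaw":-1,"delta_pos":[-1,0.137,0.1],"dr":[0,0,0.175]},{"jaw":-1,"delta_pos":[-1,0.137,0.1],"dr":[0,0,0.175]},{"jaw":-1,"delta_pos":[-1,0.137,0.1],"dr":[0,0,0.175]},{"jaw":-1,"delta_pos":[-1,0.137,0.169],"dr":[0,0,0.175]},{"jaw":-1,"delta_pos":[-1,0.137,0.169],"dr":[0,0,0.175]},{"jaw":-1,"delta_pos":[-1,0.137,0.169],"dr":[0,0,0.175]}]'; python3 goto.py 0 -0.032 0.09
python3 - <<'E'
from bench import viewer
import cv2,numpy as np
c=viewer.capture("wrist"); np.savez('pics/w1',**c); d=viewer.capture("scene")
cv2.imwrite('pics/w1.png',np.hstack([cv2.resize(c['image'],(400,250)),cv2.resize(d['image'][130:330,220:540],(400,250))])[:,:,::-1])
E
```

```text
time_s: 1.98
tool_pos: [0.5727, 0.0593, 0.1811]
eef_rot: [0.522, 0.853, 0.0, 0.0]
contact_force: [-0.2, -0.4, 0.5]
grip_width: 0.0001
grip_force: 0.0
target [0.58   0.0451 0.09  ] holder now -0.0001 -0.016 0.1811
delta_pos [-0.053 -0.     0.304] dr [ 0.001 -0.     0.008] F [-0.2 -0.4  0.5] holder+y F -0.3 t 1.975
```

View pics/w1.png

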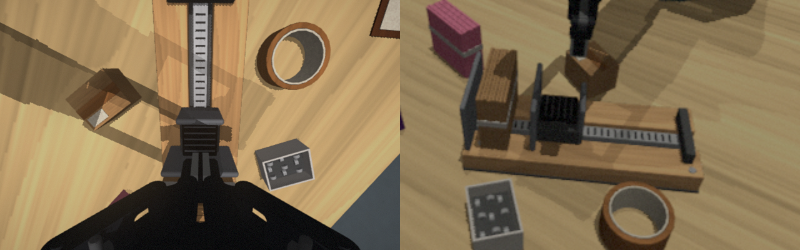

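The fingers are shut and in line with the bar, with fingertips at about (203,165) in the wrist half. The fence is ahead of them and the bundle is undisturbed. I'll go down to just above the pad.

```bash
python3 -m handwheel '[{"jaw":-1,"delta_pos":[-0.053,0,0.1],"dr":[0,0,0.008]},{"jaw":-1,"delta_pos":[-0.053,0,0.2],"dr":[0,0,0.008]},{"jaw":-1,"delta_pos":[-0.053,0,0.29],"dr":[0,0,0.008]},{"jaw":-1,"delta_pos":[-0.053,0,0.304],"dr":[0,0,0.008]},{"jaw":-1,"delta_pos":[-0.053,0,0.304],"dr":[0,0,0.008]}]'; python3 goto.py 0 -0.032 0.0715
```

```text
time_s: 2.7
tool_pos: [0.5806, 0.0442, 0.0907]
eef_rot: [0.525, 0.851, 0.001, 0.001]
contact_force: [0.6, -0.5, 1.0]
grip_width: -0.0001
grip_force: 0.0
target [0.58   0.0451 0.0715] holder now 0.0002 -0.0331 0.0907
delta_pos [ 0.004 -0.001  0.064] dr [ 0.002  0.001 -0.002] F [ 0.6 -0.5  1. ] holder+y F -0.8 t 2.7
```

Now press slowly.

```bash
python3 -m handwheel '[{"jaw":-1,"delta_pos":[0,0,0.02],"dr":[0,0,0]},{"jaw":-1,"delta_pos":[0,0,0.04],"dr":[0,0,0]},{"jaw":-1,"delta_pos":[0,0,0.055],"dr":[0,0,0]},{"jaw":-1,"delta_pos":[0,0,0.064],"dr":[0,0,0]},{"jaw":-1,"delta_pos":[0,0,0.064],"dr":[0,0,0]}]'; python3 goto.py 0 0 0.0715
```

```text
time_s: 3.32
tool_pos: [0.5811, 0.0438, 0.0718]
eef_rot: [0.525, 0.851, 0.001, 0.001]
contact_force: [-1.4, 0.5, 6.4]
grip_width: -0.0002
grip_force: 3.3
target [0.5655 0.0736 0.0715] holder now 0.0005 -0.0336 0.0718
delta_pos [ 0.112 -0.002  0.001] dr [ 0.003  0.001 -0.003] F [-1.4  0.5  6.4] holder+y F 1.1 t 3.325
```

```bash
python3 -m handwheel '[{"jaw":-1,"delta_pos":[0,0,0.004],"dr":[0,0,0]},{"jaw":-1,"delta_pos":[0.02,0,0.004],"dr":[0,0,0]},{"jaw":-1,"delta_pos":[0.04,0,0.004],"dr":[0,0,0]},{"jaw":-1,"delta_pos":[0.06,0,0.004],"dr":[0,0,0]},{"jaw":-1,"delta_pos":[0.08,0,0.004],"dr":[0,0,0]},{"jaw":-1,"delta_pos":[0.1,0,0.004],"dr":[0,0,0]},{"jaw":-1,"delta_pos":[0.12,0,0.004],"dr":[0,0,0]}]'; python3 goto.py 0 0.12 0.0705
```

```text
time_s: 4.2
tool_pos: [0.5651, 0.0755, 0.071]
eef_rot: [0.525, 0.851, 0.001, 0.002]
contact_force: [0.2, -1.1, 7.2]
grip_width: 0.0002
grip_force: 3.4
target [0.5115 0.1807 0.0705] holder now 0.0005 0.0019 0.071
delta_pos [ 0.394 -0.003  0.001] dr [ 0.004  0.003 -0.003] F [ 0.2 -1.1  7.2] holder+y F -1.1 t 4.2
```

Sliding freely (about 1 N). Continue.

```bash
python3 -m handwheel '[{"jaw":-1,"delta_pos":[0.03,0,0.001],"dr":[0,0,0]},{"jaw":-1,"delta_pos":[0.06,0,0.001],"dr":[0,0,0]},{"jaw":-1,"delta_pos":[0.09,0,0.001],"dr":[0,0,0]},{"jaw":-1,"delta_pos":[0.12,0,0.001],"dr":[0,0,0]},{"jaw":-1,"delta_pos":[0.15,0,0.001],"dr":[0,0,0]},{"jaw":-1,"delta_pos":[0.18,0,0.001],"dr":[0,0,0]},{"jaw":-1,"delta_pos":[0.21,0,0.001],"dr":[0,0,0]},{"jaw":-1,"delta_pos":[0.24,0,0.001],"dr":[0,0,0]},{"jaw":-1,"delta_pos":[0.27,0,0.001],"dr":[0,0,0]},{"jaw":-1,"delta_pos":[0.30,0,0.001],"dr":[0,0,0]},{"jaw":-1,"delta_pos":[0.32,0,0.001],"dr":[0,0,0]}]'; python3 goto.py 0 0.12 0.0705
```

```text
time_s: 5.58
tool_pos: [0.5217, 0.1617, 0.0705]
eef_rot: [0.525, 0.851, 0.001, 0.001]
contact_force: [-0.4, -1.9, 6.8]
grip_width: -0.0005
grip_force: 3.5
target [0.5115 0.1807 0.0705] holder now 0.0005 0.0984 0.0705
delta_pos [ 0.072 -0.002 -0.   ] dr [ 0.003  0.002 -0.002] F [-0.4 -1.9  6.8] holder+y F -1.5 t 5.575
```

```bash
python3 -m handwheel '[{"jaw":-1,"delta_pos":[0.015,0,0],"dr":[0,0,0]},{"jaw":-1,"delta_pos":[0.03,0,0],"dr":[0,0,0]},{"jaw":-1,"delta_pos":[0.045,0,0],"dr":[0,0,0]},{"jaw":-1,"delta_pos":[0.055,0,0],"dr":[0,0,0]},{"jaw":-1,"delta_pos":[0.065,0,0],"dr":[0,0,0]},{"jaw":-1,"delta_pos":[0.075,0,0],"dr":[0,0,0]},{"jaw":-1,"delta_pos":[0.075,0,0],"dr":[0,0,0]}]'; python3 goto.py 0 0.12 0.0705
```

```text
time_s: 6.45
tool_pos: [0.5132, 0.1807, 0.071]
eef_rot: [0.525, 0.851, 0.001, 0.003]
contact_force: [2.7, -2.9, 6.2]
grip_width: 0.0001
grip_force: 3.4
target [0.5115 0.1807 0.0705] holder now 0.0015 0.1192 0.071
delta_pos [ 0.003 -0.005  0.002] dr [ 0.006  0.006 -0.003] F [ 2.7 -2.9  6.2] holder+y F -3.8 t 6.45
```

```bash
python3 -m handwheel '[{"jaw":-1,"delta_pos":[0.01,0,0.002],"dr":[0,0,0]},{"jaw":-1,"delta_pos":[0.01,0,0.002],"dr":[0,0,0]}]'; python3 goto.py 0 0.125 0.0705; python3 -m handwheel '[{"jaw":-1,"delta_pos":[0.01,0,0],"dr":[0,0,0]},{"jaw":-1,"delta_pos":[0.01,0,0],"dr":[0,0,0]}]';python3 goto.py 0 0.125 0.0705
python3 - <<'E'
from bench import viewer
import cv2,numpy as np
t=viewer.capture("top"); np.savez('pics/t2',**t); d=viewer.capture("scene")
cv2.imwrite('pics/t2.png',np.hstack([cv2.resize(t['image'][140:310,155:370],(400,316)),cv2.resize(d['image'][160:320,260:480],(400,316))])[:,:,::-1])
E
```

```text
time_s: 6.7
tool_pos: [0.512, 0.1833, 0.0705]
eef_rot: [0.525, 0.851, 0.001, 0.003]
contact_force: [1.9, -4.1, 7.7]
grip_width: -0.0002
grip_force: 3.5
target [0.5092 0.1852 0.0705] holder now 0.0016 0.1221 0.0705
delta_pos [ 0.01  -0.005 -0.   ] dr [ 0.006  0.006 -0.003] F [ 1.9 -4.1  7.7] holder+y F -4.5 t 6.7
time_s: 6.95
tool_pos: [0.5117, 0.1839, 0.0706]
eef_rot: [0.525, 0.851, -0.0, 0.005]
contact_force: [4.2, -9.2, 7.4]
grip_width: -0.0002
grip_force: 8.1
target [0.5092 0.1852 0.0705] holder now 0.0016 0.1227 0.0706
delta_pos [ 0.008 -0.005  0.   ] dr [ 0.006  0.012 -0.004] F [ 4.2 -9.2  7.4] holder+y F -10.0 t 6.95
```

View pics/t2.png

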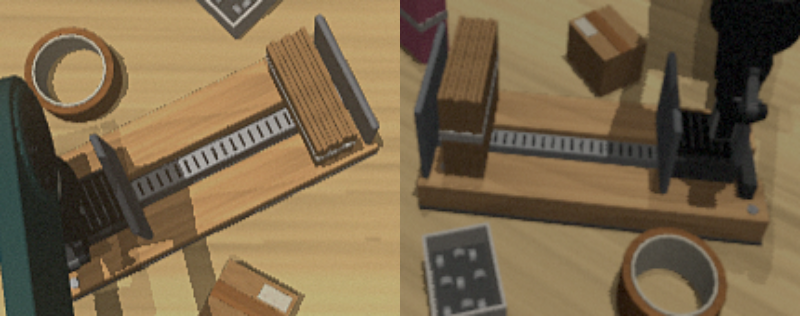

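The stop is home. Force rose to 10 N with no more travel, and hy 0.123 matches the predicted end. In both views the fence stands at the end block, and the bundle is still standing at (310,95). I'll raise the finger while still pushing lightly, then back off the fence and retract.

```bash
python3 -m handwheel '[{"jaw":-1,"delta_pos":[0,0,-0.012],"dr":[0,0,0]},{"jaw":-1,"delta_pos":[0,0,-0.024],"dr":[0,0,0]},{"jaw":-1,"delta_pos":[0,0,-0.036],"dr":[0,0,0]},{"jaw":-1,"delta_pos":[0,0,-0.05],"dr":[0,0,0]},{"jaw":-1,"delta_pos":[0,0,-0.055],"dr":[0,0,0]},{"jaw":-1,"delta_pos":[-0.03,0,-0.06],"dr":[0,0,0]},{"jaw":-1,"delta_pos":[-0.04,0,-0.07],"dr":[0,0,0]},{"jaw":-1,"delta_pos":[-0.04,0,-0.15],"dr":[0,0,0]},{"jaw":-1,"delta_pos":[-0.04,0,-0.3],"dr":[0,0,0]},{"jaw":-1,"delta_pos":[-0.04,0,-0.5],"dr":[0,0,0]},{"jaw":-1,"delta_pos":[-0.04,0,-0.5],"dr":[0,0,0]}]'; python3 goto.py 0 0.4 0.22
```

```text
time_s: 8.43
tool_pos: [0.5163, 0.1775, 0.2256]
eef_rot: [0.525, 0.851, 0.005, 0.005]
contact_force: [0.6, 0.1, -0.6]
grip_width: -0.0002
grip_force: 0.0
target [0.3853 0.4307 0.22  ] holder now 0.0029 0.115 0.2256
delta_pos [ 0.95  -0.011  0.016] dr [ 0.017  0.003 -0.002] F [ 0.6  0.1 -0.6] holder+y F -0.1 t 8.425
```

Move out of the camera's way and check.

```bash
python3 -m handwheel '[{"jaw":-1,"delta_pos":[0.9,0,0],"dr":[0,0,0]},{"jaw":-1,"delta_pos":[0.9,0,0],"dr":[0,0,0]},{"jaw":-1,"delta_pos":[0.9,0,0],"dr":[0,0,0]},{"jaw":-1,"delta_pos":[0.9,0,0],"dr":[0,0,0]},{"jaw":-1,"delta_pos":[0.9,0,0],"dr":[0,0,0]},{"jaw":-1,"delta_pos":[0.9,0,0],"dr":[0,0,0]},{"jaw":-1,"delta_pos":[0.9,0,0],"dr":[0,0,0]}]'
python3 - <<'E'
from h import *
from bench import viewer
c=viewer.capture("top"); P=cloud(c); s=np.load('pose.npz'); C,a,b=s['C'],s['a'],s['b']
q=np.stack([(P[...,:2]-C)@b,(P[...,:2]-C)@a,P[...,2]],-1).reshape(-1,3)
for y in np.arange(-.17,.185,.006):
    t=q[(abs(q[:,1]-y)<.003)&(abs(q[:,0])<.015)]
    if len(t): print(f'{y:.3f} {np.median(t[:,2]):.3f}',end=' | ')
d=viewer.capture("scene")
cv2.imwrite('pics/f.png',np.hstack([cv2.resize(c['image'],(400,250)),cv2.resize(d['image'][130:330,220:540],(400,250))])[:,:,::-1])
E
```

```text
time_s: 9.3
tool_pos: [0.393, 0.4165, 0.2178]
eef_rot: [0.526, 0.851, -0.0, 0.0]
contact_force: [0.3, 0.8, -0.5]
grip_width: 0.0003
grip_force: 0.0
-0.164 0.123 | -0.158 0.092 | -0.146 0.135 | -0.140 0.134 | -0.134 0.133 | -0.128 0.133 | -0.122 0.133 | -0.116 0.133 | -0.110 0.133 | -0.104 0.093 | -0.098 0.034 | -0.092 0.033 | -0.086 0.032 | -0.080 0.033 | -0.074 0.033 | -0.068 0.033 | -0.062 0.033 | -0.056 0.033 | -0.050 0.033 | -0.044 0.033 | -0.038 0.033 | -0.032 0.033 | -0.026 0.033 | -0.020 0.033 | -0.014 0.034 | -0.008 0.033 | -0.002 0.033 | 0.004 0.034 | 0.010 0.034 | 0.016 0.033 | 0.022 0.033 | 0.028 0.033 | 0.034 0.033 | 0.040 0.033 | 0.046 0.032 | 0.052 0.033 | 0.058 0.033 | 0.064 0.056 | 0.070 0.119 | 0.076 0.119 | 0.082 0.080 | 0.088 0.079 | 0.094 0.080 | 0.100 0.080 | 0.106 0.080 | 0.112 0.080 | 0.118 0.080 | 0.124 0.080 | 0.130 0.081 | 0.136 0.106 | 0.142 0.105 | 0.148 0.058 | 0.154 0.056 | 0.160 0.033 | 0.166 0.033 | 0.172 0.000 | 0.178 -0.000 | 0.184 0.000 |
```

View pics/f.png

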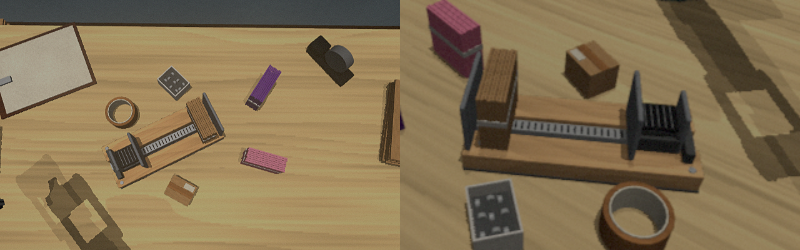

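The stop is at the end block (125,158), the pad is back up at 0.080 m, and the bundle and bench items are where they were.

```bash
python3 -c "
from bench import bot
print(bot.close_job())"
```

```text
the job is handed in; nothing more can be done
None
```

I pushed the stop fully home against the end block with the pad held down, then let the pad spring back up; the bundle and the other bench items stayed where they were, and the job is handed in at about 9.4 s.

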